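# Snap down the lid of a food box in a fish packing room

## Robot

A 6-joint arm with a two-finger parallel gripper is mounted at the origin on the work surface. World frame = base frame: x ahead of the robot, y to its left, z up, the work surface at z = 0. Lengths are in m, angles in rad, forces in N, time in s.
With the tool pointing down it reaches from about 0.3 to 0.775 m from the base axis. Payload 14.6 kg.
Tool frame: the origin (TCP) lies at the very end of the fingers, on their centre line; the grasp point (between the pads) lies 19 mm behind it; z points along the fingers, y is the direction in which the jaws open and shut (so a half turn about z gives the same grasp; the last joint's range is limited). The gripper opens to 85 mm and grips with 20 to 120 N. Pads are 22 mm wide; open, the fingers measure 114 mm over their backs; the gripper's body (76 mm by 85 mm) begins 54 mm behind the grasp point. The pads swing forward as they close: fully open they stand 13 mm farther back than shut.
Start: joints at [-1.271, 0.3, 1.521, -0, 1.321, -0.067], TCP at [0.197, -0.513, 0.231] pointing down, gripper open.
Joint ranges: [-3.03, 3.03], [-0.79, 2.21], [0.23, 2.52], [-1.04, 4.18], [0, 3.07], [-2.55, 2.55]. Speed limits (rad/s): [2.22, 2.22, 2.57, 3.14, 3.14, 3.14].

## Interface

Orientations are given as a unit quaternion [w, x, y, z].
In Python, from rig import env, vision gives the robot as it stands. The module is installed in compiled form; this text tells all that it offers.
- The arm moves only by the shell command python3 -m jog 'ROWS' [OPENING] [FORCE]. ROWS is JSON, one flat list of numbers, 4 for each row, row after row: the shift along the tool's x, y, z in mm, then the turn about the tool's z in rad. In form: [x, y, z, twist, x, y, z, twist, ...]. A call has 1 to 10 rows; each row shifts and turns the commanded pose from where the row before left it, along the tool's axes as they then stand; what a row does not reach is not made up. A row lasts 1/8 s, in which the tool goes at most 62.5 mm and 10.7 degrees, less where a joint would pass 70% of its speed; a pose out of reach is approached as far as the arm can. A call with a gripper value outside its range is refused whole. OPENING is the closure in counts, from 0 (fully open) to 255 (shut), set as the call begins (- or left out, the last holds). The fingers move at their own pace and stop on an object; FORCE is the grip in N (left out, the last holds). Time passes only in rows, so rows that do not move let the fingers close. It gives the time, the measured TCP pose, the force and the opening at its end, in the units of the state.
- env.state(): the state, without advancing time (a new reading comes with each control period).
- vision.capture(name): name is "side" or "top"; returns a dict with "image" (384x512x3 uint8, red, green, blue), "fov_y" (degrees; the focal length in pixels is half the picture's height over the tangent of half this angle, whatever the lens; pixels are square), "cx", "cy" (the principal point, pixels), "eye" and "attitude" of the camera in the world. Camera axes: x right, y down, z forward; pixel columns grow to the right and rows downward; lengths in m; the calibration is good to about 2 mm. A picture is of the moment at which its call begins. There is no depth.
- env.job_done(): hands the job in, once; it reports no verdict.
The state is a dict: "t": time; "qpos": joint angles; "joint_vel": joint speeds; "joint_torque": joint torques, N m; "tool_pos": TCP position; "tcp_rot": TCP orientation; "contact_force": force on the tool from outside, world axes, zero at the start; "wrist_torque": the same for the moment, N m; "gripper_width": opening from 0.0 (shut) to 1.0 (fully open).
Only numpy, scipy, OpenCV 4.12 (cv2) and the standard library are available. Lean on these libraries where they do the work, as an engineer would, in place of code of your own. Each camera call takes 0.05 s, during which the arm holds its last target.

## Task

Press down the four lime-green snap bars around the lid of the food box on the teal mat, one after another with the fingertips, until every one clicks shut, flush with the lid's white corners. Leave the box standing where it is on the mat: do not lift, tip or push it away, and do not disturb or pick up the other things on the table.

Things in the scene. Friction and masses are not known exactly. Their poses are not given: they have to be found in the camera images.
- food_box: loose clear food box filled with dried fish, 0.5 to 0.9 kg, 150 mm along its x, 200 mm along its y, on the mat, yawed up to 0.5 rad from the world axes; origin at the centre of its underside, z up. The lid has a clear recessed panel (90 by 140 mm, top 62 mm above the origin), four fixed white corners (top at 68 mm) and a lime-green snap bar along each side (top at 76 mm open, 68 mm shut)
- mat: fixed teal packing mat, 240 mm along its x, 420 mm along its y, 4 mm thick, lying on the table; origin at the centre of its underside. The food box stands on it near its middle
- near_top (a point): centre of the top face of the lime-green long snap bar along the side facing the robot (box -x side), 26 by 138 mm; moves down with the bar; at x -60 mm in the box frame, 76 mm above the box's origin when open, 68 mm when shut. The bar moves straight down wherever along it one presses
- near_bar (a joint): travel of the near snap bar in m: 0 fully open (standing up), 0.008 fully shut (flush, hard stop). It resists with about 7 N at first, less and less as it goes down; past about 6 mm it snaps shut by itself and stays, let go before about 3 mm it springs back up, in between it may stay half-way
- far_top (a point): centre of the top face of the lime-green long snap bar along the side away from the robot (box +x side), 26 by 138 mm; moves down with the bar; at x +60 mm in the box frame, 76 mm above the box's origin when open, 68 mm when shut. The bar moves straight down wherever along it one presses
- far_bar (a joint): travel of the far snap bar in m: 0 fully open (standing up), 0.008 fully shut (flush, hard stop). It resists with about 7 N at first, less and less as it goes down; past about 6 mm it snaps shut by itself and stays, let go before about 3 mm it springs back up, in between it may stay half-way
- left_top (a point): centre of the top face of the lime-green short snap bar along the end at the robot's left (box +y end), 88 by 26 mm; moves down with the bar; at y +85 mm in the box frame, 76 mm above the box's origin when open, 68 mm when shut. The bar moves straight down wherever along it one presses
- left_bar (a joint): travel of the left snap bar in m: 0 fully open (standing up), 0.008 fully shut (flush, hard stop). It resists with about 7 N at first, less and less as it goes down; past about 6 mm it snaps shut by itself and stays, let go before about 3 mm it springs back up, in between it may stay half-way
- right_top (a point): centre of the top face of the lime-green short snap bar along the end at the robot's right (box -y end), 88 by 26 mm; moves down with the bar; at y -85 mm in the box frame, 76 mm above the box's origin when open, 68 mm when shut. The bar moves straight down wherever along it one presses
- right_bar (a joint): travel of the right snap bar in m: 0 fully open (standing up), 0.008 fully shut (flush, hard stop). It resists with about 7 N at first, less and less as it goes down; past about 6 mm it snaps shut by itself and stays, let go before about 3 mm it springs back up, in between it may stay half-way
- salt_jar: screw-top jar with a blue cap, 58 mm across, 85 mm tall, stands on the mat at one end of the food box; origin at the centre of its underside
- tape_roll: yellow roll of tape lying flat, 68 mm across, 24 mm tall, on the mat at the other end of the food box; origin at the centre of its underside
- sanitiser: clear bottle with a green label and white cap, 68 mm across, 170 mm tall, on the table to the robot's left; origin at the centre of its underside
- steel_bowl: steel bowl, 140 mm across, 55 mm tall, on the table to the robot's left; origin at the centre of its underside
- weight: brass calibration weight with a knob, 48 mm across, 74 mm tall, on the table to the robot's right; origin at the centre of its underside

How it is judged:
By the outcome, as a careful person would: the job done as asked, in the order asked, and still so for the second after the job is handed in, with the robot touching nothing.
It also fails if it takes over 43 s, if anything falls off the work surface, if the arm or the gripper's body presses on something with over 40 N, if the wrist force passes 120 N, or if a joint passes its speed limit or range.

## Working session

There is one attempt and no reset: what is moved stays moved. The work goes in short steps, Python scripts to look and compute and a shell command to move; the robot and the scene stay as the last step left them, time stands still between calls to the robot, and variables do not carry over. Pictures are saved under pics/ and viewed, and the job is handed in when it is done.

```bash
mkdir -p pics; python3 - <<'E'
from rig import env, vision
import cv2, json
s=env.state(); print(s)
for n in("top","side"):
    c=vision.capture(n); cv2.imwrite(f"pics/{n}0.png",c["image"][:,:,::-1])
    print({k:v for k,v in c.items() if k!="image"})
E
```

```text
{'t': 0.0, 'qpos': array([-1.27061471e+00,  3.00488461e-01,  1.52158130e+00, -1.21471277e-05,
        1.32069800e+00, -6.65904341e-02]), 'joint_vel': array([ 2.91946052e-04, -7.98744429e-05, -4.48600905e-04,  3.61233287e-04,
        2.41058455e-04, -1.22644076e-03]), 'joint_torque': array([ 1.03532711e-03, -5.43500233e+01, -3.61788583e+01,  9.97228753e-07,
        4.06799998e-03, -3.78724039e-06]), 'tool_pos': array([ 0.19716268, -0.51319659,  0.2307117 ]), 'tcp_rot': array([-5.82862427e-04,  9.83231411e-01,  1.82361310e-01, -7.43110845e-05]), 'contact_force': array([-0.32764874, -0.00855308,  0.21860455]), 'wrist_torque': array([-0.05362995, -0.03669893, -0.03775054]), 'gripper_width': 0.998948857743818}
{'fov_y': 44.197817968503315, 'cx': 248.86857125439175, 'cy': 186.9856159828662, 'eye': array([0.38216869, 0.02946434, 1.53066145]), 'attitude': array([-0.0395719 ,  0.70888443, -0.70229476,  0.05195192])}
{'fov_y': 51.1504868236548, 'cx': 252.40134385900345, 'cy': 189.66944266007917, 'eye': array([0.46573756, 1.25678357, 0.81768222]), 'attitude': array([ 0.01814588, -0.03062265,  0.87147725, -0.48914249])}
```

View pics/top0.png

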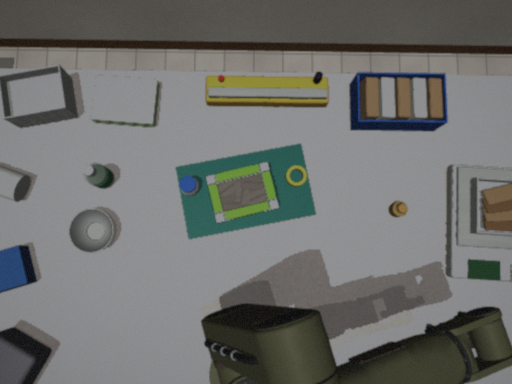

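View pics/side0.png

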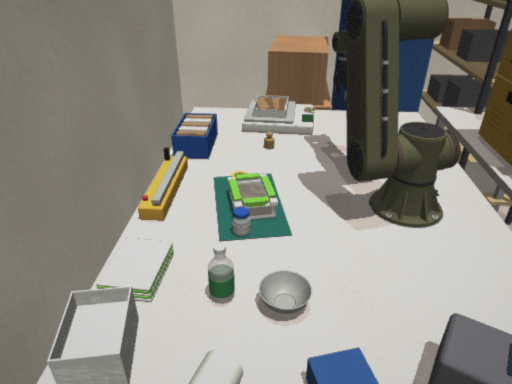

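The top view shows the box at about (243,192), with the jar at (189,185) and the tape at (297,175). Next I'll fit the pose to the lime mask in both views.

```bash
cat > h.py <<'E'
import numpy as np, cv2
from scipy.spatial.transform import Rotation as Ro
from scipy.optimize import minimize
def cam(c):
    w,x,y,z=c["attitude"]; return Ro.from_quat([x,y,z,w]).as_matrix()
def proj(c,P):
    f=192/np.tan(np.radians(c["fov_y"]/2)); q=(np.asarray(P)-c["eye"])@cam(c)
    return np.c_[c["cx"]+f*q[:,0]/q[:,2], c["cy"]+f*q[:,1]/q[:,2]]
def unproj(c,u,v,z):
    f=192/np.tan(np.radians(c["fov_y"]/2)); d=cam(c)@np.array([(u-c["cx"])/f,(v-c["cy"])/f,1])
    return c["eye"]+d*(z-c["eye"][2])/d[2]
def lime(c):
    h=cv2.cvtColor(c["image"],cv2.COLOR_RGB2HSV); return (cv2.inRange(h,(34,140,90),(50,255,255))>0)
BARS={"near":(-60,0,13,69),"far":(60,0,13,69),"left":(0,85,44,13),"right":(0,-85,44,13)}
def W(p,P):
    P=np.array(P,float)/1000; co,s=np.cos(p[2]),np.sin(p[2])
    return np.c_[p[0]+co*P[:,0]-s*P[:,1],p[1]+s*P[:,0]+co*P[:,1],P[:,2]+.004]
def model(c,p,h,S=4):
    m=np.zeros((384*S,512*S),np.uint8)
    for k,(x,y,a,b) in BARS.items():
        hh=h[k] if isinstance(h,dict) else h
        for z in (hh,):
            q=proj(c,W(p,[(x+i*a,y+j*b,z) for i,j in((-1,-1),(1,-1),(1,1),(-1,1))]))
            cv2.fillPoly(m,[np.round((q+.5)*S).astype(int)],255)
    return cv2.resize(m,(512,384),interpolation=cv2.INTER_AREA)/255.
def fit(cs,p0,h=76):
    ms=[lime(c).astype(float) for c in cs]
    f=lambda p:sum(np.abs(model(c,p,h)-m).sum() for c,m in zip(cs,ms))
    r=minimize(f,p0,method="Nelder-Mead",options=dict(initial_simplex=[p0]+[np.add(p0,d) for d in((.01,0,0),(0,.01,0),(0,0,.1))]))
    return r.x,r.fun,[m.sum() for m in ms]
E
python3 - <<'E'
from h import *; from rig import vision
t=vision.capture("top"); s=vision.capture("side")
for n,u,v,z in(("box",243,192,.08),("jar",189,184,.089),("tape",297,175,.028),("weight",399,209,.07)): print(n,unproj(t,u,v,z))
m=unproj(t,243,192,.08); p0=[m[0],m[1],.2]
for n,cs in(("t",[t]),("s",[s]),("ts",[t,s])): print(n,fit(cs,p0))
p=fit([t],p0)[0]
im=t["image"].copy()[130:250,160:330]; 
o=[]
for n,c,(r0,r1,c0,c1) in(("t",t,(130,250,160,330)),("s",s,(150,250,190,310))):
    im=cv2.resize(c["image"][r0:r1,c0:c1],None,fx=4,fy=4,interpolation=cv2.INTER_CUBIC)
    for k,(x,y,a,b) in BARS.items():
        q=proj(c,W(p,[(x+i*a,y+j*b,76) for i,j in((-1,-1),(1,-1),(1,1),(-1,1))]))
        cv2.polylines(im,[np.round((q+.5-[c0,r0])*4).astype(int)],True,(255,0,0),1)
    cv2.imwrite(f"pics/fit_{n}.png",im[:,:,::-1])
E
```

```text
box [0.55545076 0.02278893 0.08      ]
jar [0.57739925 0.1888574  0.089     ]
tape [ 0.61861116 -0.15086521  0.028     ]
weight [ 0.5083419 -0.4636139  0.07     ]
t (array([0.55777455, 0.02526233, 0.24045087]), np.float64(248.89411764705883), [np.float64(1014.0)])
s (array([0.55908843, 0.03523589, 0.24610947]), np.float64(160.7921568627451), [np.float64(595.0)])
ts (array([0.55877392, 0.02839707, 0.23239639]), np.float64(519.1372549019608), [np.float64(1014.0), np.float64(595.0)])
```

View pics/fit_t.png

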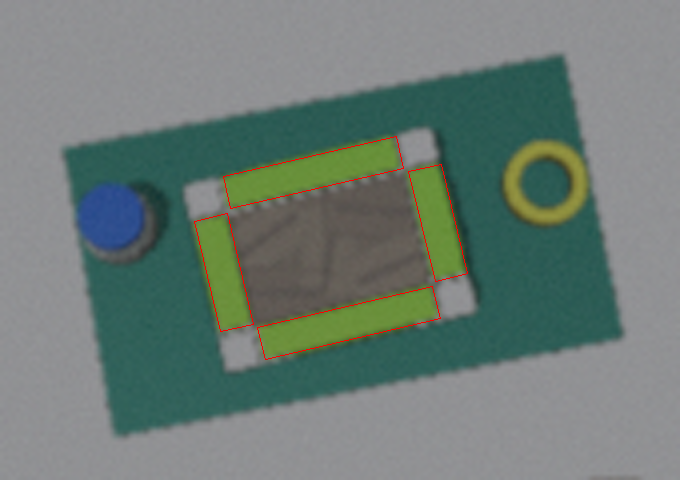

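View pics/fit_s.png

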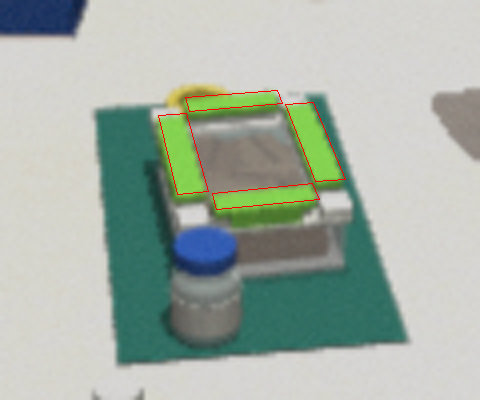

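The overlay matches: box at (0.558, 0.025), yaw 0.24, 4 mm mat height. I'll move towards the near bar with the fingers shut.

```bash
python3 -m jog '[45,-36,5,0.0127,45,-36,5,0,45,-36,5,0,45,-36,5,0,45,-36,10,0,45,-36,10,0,45,-36,10,0,45,-36,10,0,45,-36,10,0,0,0,0,0.114]' 255
cat >> h.py <<'E'
POSE=[.558,.025,.24]
def togo(k,inset=3):
    from rig import env
    s=env.state(); x,y,a,b=BARS[k]; r=np.hypot(x,y); 
    t=W(POSE,[(x*(r-inset)/r,y*(r-inset)/r,0)])[0]; w,a,b,c=s["tcp_rot"]; R=Ro.from_quat([a,b,c,w]).as_matrix()
    d=R.T@(np.r_[t[:2],.1]-s["tool_pos"])
    print(k,"xyz mm to z=.1 over bar",np.round(d*1000,1),"twist",round(float(np.arctan2(R[1,0],R[0,0])-POSE[2]),3),"tcp",np.round(s["tool_pos"],4),"F",np.round(s["contact_force"],1),"t",s["t"],"gw",s["gripper_width"])
E
python3 -c "
from h import *; togo('near')"
```

```text
t: 1.45
tool_pos: [0.4649, -0.0657, 0.1604]
tcp_rot: [-0.0, 0.993, 0.121, -0.001]
contact_force: [-0.7, -0.1, 0.6]
gripper_width: 0.001
near xyz mm to z=.1 over bar [ 55.2 -65.7  60.4] twist 0.003 tcp [ 0.4649 -0.0657  0.1604] F [-0.7 -0.1  0.6] t 1.45 gw 0.0009235028874850805
```

```bash
python3 -m jog '[28,-33,20,0,27,-33,20,0,0,0,20,0,0,0,0,0]'
python3 -c "
from h import *; togo('near')
from rig import vision
for n,(r0,r1,c0,c1) in dict(top=(130,250,160,330),side=(130,250,170,330)).items():
    c=vision.capture(n); cv2.imwrite('pics/n1_%s.png'%n,cv2.resize(c['image'][r0:r1,c0:c1],None,fx=4,fy=4,interpolation=2)[:,:,::-1])
"
```

```text
t: 1.95
tool_pos: [0.5011, 0.0088, 0.1001]
tcp_rot: [-0.0, 0.993, 0.12, -0.001]
contact_force: [0.1, -0.3, 0.0]
gripper_width: 0.003
near xyz mm to z=.1 over bar [ 2.1 -2.2  0.1] twist 0.001 tcp [0.5011 0.0088 0.1001] F [ 0.1 -0.3  0. ] t 1.95 gw 0.003092285978057222
```

View pics/n1_side.png

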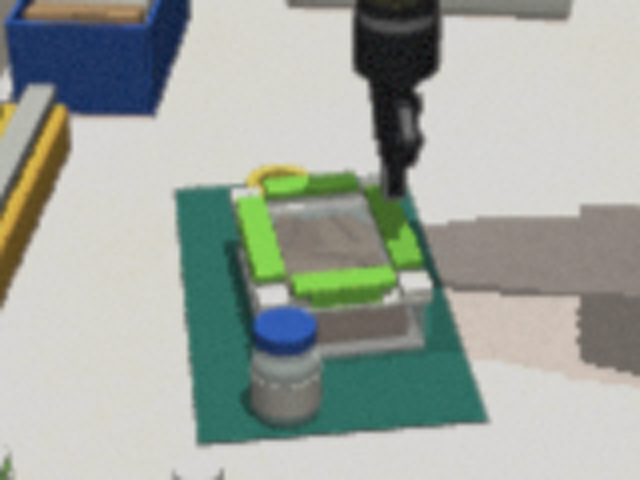

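The side view shows the fingertip hanging over the near bar, at crop pixel (395,190), so I'll press slowly.

```bash
python3 -m jog '[2,-2,8,0,0,0,8,0,0,0,2,0,0,0,2,0,0,0,2,0]'; python3 -m jog '[0,0,2,0,0,0,2,0]';
```

```text
t: 2.68
tool_pos: [0.5035, 0.0108, 0.0795]
tcp_rot: [0.0, 0.993, 0.12, 0.0]
contact_force: [-2.3, -1.1, 6.0]
gripper_width: 0.001
t: 2.92
tool_pos: [0.5034, 0.0109, 0.0753]
tcp_rot: [0.0, 0.993, 0.12, 0.0]
contact_force: [-0.5, -0.1, 1.7]
gripper_width: -0.003
```

```bash
python3 -m jog '[0,0,1.5,0,0,0,1.5,0,0,0,0,0]'; python3 -m jog '[0,0,1,0,0,0,0,0]'
```

```text
t: 3.3
tool_pos: [0.5033, 0.0109, 0.0722]
tcp_rot: [-0.0, 0.993, 0.12, -0.0]
contact_force: [-0.7, -0.3, 0.2]
gripper_width: 0.0
t: 3.55
tool_pos: [0.5034, 0.0109, 0.072]
tcp_rot: [0.0, 0.993, 0.12, 0.0]
contact_force: [-4.1, 0.0, 11.3]
gripper_width: 0.0
```

The stop was met at z = 0.072, so the near bar is shut. I'll raise the arm, look, and go to the far bar.

```bash
python3 -m jog '[0,0,-10,0,0,0,-20,0,38,0,-8,0,38,0,0,0,38,0,0,0,0,0,0,0]'
python3 -c "
from h import *; togo('far')
from rig import vision
for n,(r0,r1,c0,c1) in dict(top=(130,250,160,330),side=(130,250,170,330)).items():
    c=vision.capture(n); cv2.imwrite('pics/n2_%s.png'%n,cv2.resize(c['image'][r0:r1,c0:c1],None,fx=4,fy=4,interpolation=2)[:,:,::-1])
"
```

```text
t: 4.3
tool_pos: [0.6154, 0.0385, 0.1091]
tcp_rot: [-0.0, 0.993, 0.12, 0.0]
contact_force: [-1.2, -0.9, -0.3]
gripper_width: 0.003
far xyz mm to z=.1 over bar [-1.9 -0.5  9.1] twist 0.001 tcp [0.6154 0.0385 0.1091] F [-1.2 -0.9 -0.3] t 4.3 gw 0.00318077993931677
```

View pics/n2_side.png

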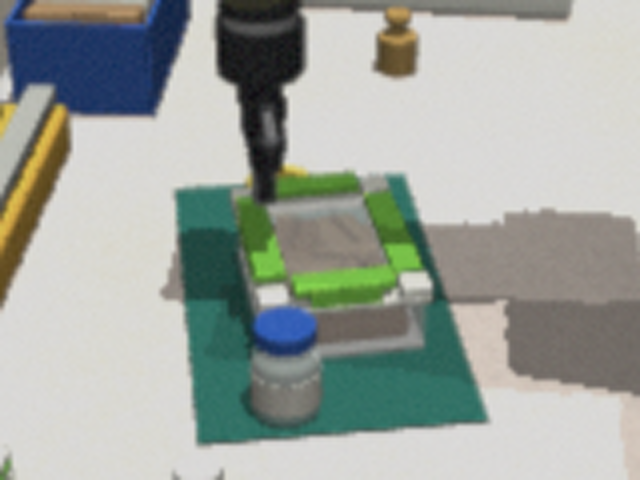

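The near bar is now lower and flush with the corners, the box hasn't moved, and the tool is over the far bar at crop pixel (262,195). I'll press the far bar.

```bash
python3 -m jog '[-2,0,9,0,0,0,10,0,0,0,7,0,0,0,2,0,0,0,2,0]'; python3 -m jog '[0,0,2,0,0,0,2,0,0,0,1.5,0,0,0,1.5,0,0,0,0,0]'
```

```text
t: 5.03
tool_pos: [0.6121, 0.0375, 0.0795]
tcp_rot: [0.0, 0.993, 0.12, -0.0]
contact_force: [-5.1, -0.4, 7.1]
gripper_width: -0.002
t: 5.65
tool_pos: [0.6122, 0.0376, 0.0722]
tcp_rot: [-0.0, 0.993, 0.12, 0.0]
contact_force: [-0.1, 1.1, -0.9]
gripper_width: 0.001
```

```bash
python3 -m jog '[0,0,1,0,0,0,0,0]'; python3 -m jog '[0,0,-10,0,0,0,-20,0,0,0,-8,0]'
python3 -c "
from h import *; togo('left')"
```

```text
t: 5.9
tool_pos: [0.6122, 0.0375, 0.0719]
tcp_rot: [0.0, 0.993, 0.12, 0.0]
contact_force: [-2.4, -0.3, 7.5]
gripper_width: 0.001
t: 6.28
tool_pos: [0.6128, 0.0375, 0.1115]
tcp_rot: [0.0, 0.993, 0.12, 0.001]
contact_force: [1.5, 0.8, 0.4]
gripper_width: 0.004
left xyz mm to z=.1 over bar [-56.2 -82.9  11.3] twist 0.0 tcp [0.6128 0.0375 0.1115] F [1.5 0.8 0.4] t 6.275 gw 0.0037495886913853386
```

The far bar is shut too (stop at 0.0719). Next is the left bar.

```bash
python3 -m jog '[-19,-28,0,0,-19,-28,0,0,-19,-27,0,0,0,0,0,0]'
python3 -c "
from h import *; togo('left')
from rig import vision
for n,(r0,r1,c0,c1) in dict(top=(130,250,160,330),side=(130,250,170,330)).items():
    c=vision.capture(n); cv2.imwrite('pics/n3_%s.png'%n,cv2.resize(c['image'][r0:r1,c0:c1],None,fx=4,fy=4,interpolation=2)[:,:,::-1])
"
```

```text
t: 6.78
tool_pos: [0.5361, 0.1058, 0.11]
tcp_rot: [-0.0, 0.993, 0.121, 0.0]
contact_force: [0.3, -1.3, -0.5]
gripper_width: -0.002
left xyz mm to z=.1 over bar [ 2.1  1.7 10. ] twist 0.002 tcp [0.5361 0.1058 0.11  ] F [ 0.3 -1.3 -0.5] t 6.775 gw -0.0015059037424192232
```

View pics/n3_side.png

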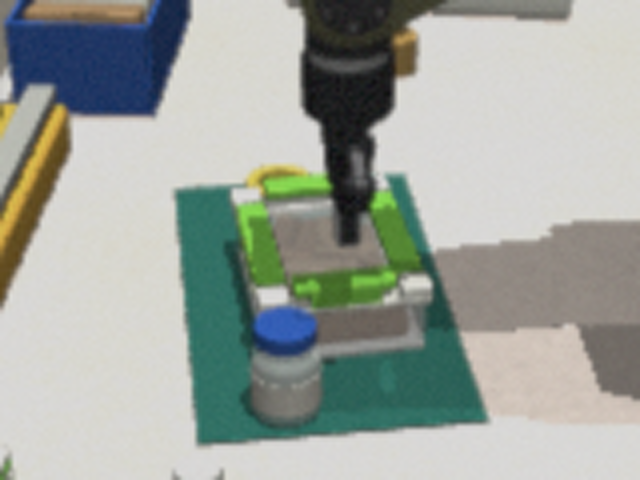

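Both long bars look flush. The tip is over the left bar (raised 30 mm, at crop pixel (347,243)) and the jar is clear, so I'll press.

```bash
python3 -m jog '[2,1,9,0,0,0,11,0,0,0,7,0,0,0,2,0,0,0,2,0]'; python3 -m jog '[0,0,2,0,0,0,2,0,0,0,1.5,0,0,0,1.5,0,0,0,0,0]'
```

```text
t: 7.5
tool_pos: [0.5391, 0.1039, 0.0784]
tcp_rot: [0.0, 0.993, 0.12, -0.0]
contact_force: [-3.0, -0.9, 5.6]
gripper_width: 0.001
t: 8.12
tool_pos: [0.5393, 0.1042, 0.072]
tcp_rot: [-0.0, 0.993, 0.12, 0.0]
contact_force: [-5.2, -0.5, 10.8]
gripper_width: -0.001
```

```bash
python3 -m jog '[0,0,-10,0,0,0,-20,0,0,0,-10,0,10,40,0,0,0,40,0,0,0,40,0,0,0,40,0,0,0,0,0,0]'
python3 -c "
from h import *; togo('right')
from rig import vision
for n,(r0,r1,c0,c1) in dict(top=(130,250,160,330),side=(130,250,170,330)).items():
    c=vision.capture(n); cv2.imwrite('pics/n4_%s.png'%n,cv2.resize(c['image'][r0:r1,c0:c1],None,fx=4,fy=4,interpolation=2)[:,:,::-1])
"
```

```text
t: 9.12
tool_pos: [0.5872, -0.0511, 0.1111]
tcp_rot: [0.0, 0.993, 0.118, -0.0]
contact_force: [0.4, 0.5, -0.0]
gripper_width: 0.003
right xyz mm to z=.1 over bar [-10.2   1.1  11.1] twist -0.003 tcp [ 0.5872 -0.0511  0.1111] F [ 0.4  0.5 -0. ] t 9.125 gw 0.003451858663936461
```

View pics/n4_side.png

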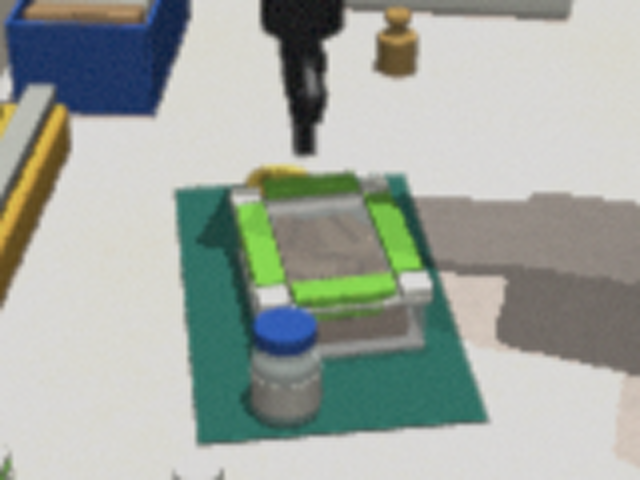

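The near, far and left bars are flush. Only the right one still stands up (about crop pixel (312,185)), and the box hasn't moved.

```bash
python3 -m jog '[-10,1,9,0,0,0,11,0,0,0,8,0,0,0,2,0,0,0,2,0]'; python3 -m jog '[0,0,2,0,0,0,2,0,0,0,1.5,0,0,0,1.5,0,0,0,0,0]'
```

```text
t: 9.85
tool_pos: [0.5775, -0.0521, 0.0795]
tcp_rot: [-0.0, 0.993, 0.12, -0.0]
contact_force: [-3.8, 0.4, 5.9]
gripper_width: -0.0
t: 10.48
tool_pos: [0.5775, -0.0523, 0.0722]
tcp_rot: [0.0, 0.993, 0.12, 0.0]
contact_force: [-0.1, -0.2, -0.0]
gripper_width: -0.001
```

```bash
python3 -m jog '[0,0,1,0,0,0,0,0]'; python3 -m jog '[0,0,-10,0,0,0,-30,0,0,0,-40,0,-35,30,-20,0,-40,40,0,0,-40,50,0,0,-40,50,0,0,-40,50,0,0,0,50,0,0,0,0,0,0]'
python3 - <<'E'
from h import *
from rig import vision,env
d={}
for n,(r0,r1,c0,c1) in dict(top=(130,250,160,330),side=(130,250,170,330)).items():
    c=d[n]=vision.capture(n); cv2.imwrite('pics/n5_%s.png'%n,cv2.resize(c['image'][r0:r1,c0:c1],None,fx=4,fy=4,interpolation=2)[:,:,::-1])
print(env.state()["contact_force"],env.state()["tool_pos"])
for h in(68,76):print(h,fit([d["top"]],POSE,h),fit([d["side"]],POSE,h))
E
```

```text
t: 10.72
tool_pos: [0.5776, -0.0524, 0.0721]
tcp_rot: [0.0, 0.993, 0.12, 0.0]
contact_force: [-4.0, 0.1, 9.8]
gripper_width: -0.001
t: 11.98
tool_pos: [0.4538, -0.3594, 0.1712]
tcp_rot: [0.0, 0.993, 0.118, 0.0]
contact_force: [0.0, 1.2, -0.3]
gripper_width: 0.001
[-0.28101893  0.51309986 -0.17499884] [ 0.45403056 -0.3566342   0.1711351 ]
68 (array([0.55837042, 0.02580821, 0.26823552]), np.float64(242.74901960784314), [np.float64(1003.0)]) (array([0.55943591, 0.03251643, 0.24137813]), np.float64(142.63529411764705), [np.float64(527.0)])
76 (array([0.55785078, 0.02633778, 0.25009175]), np.float64(250.55686274509804), [np.float64(1003.0)]) (array([0.55814896, 0.04596328, 0.24157352]), np.float64(145.32156862745097), [np.float64(527.0)])
```

View pics/n5_side.png

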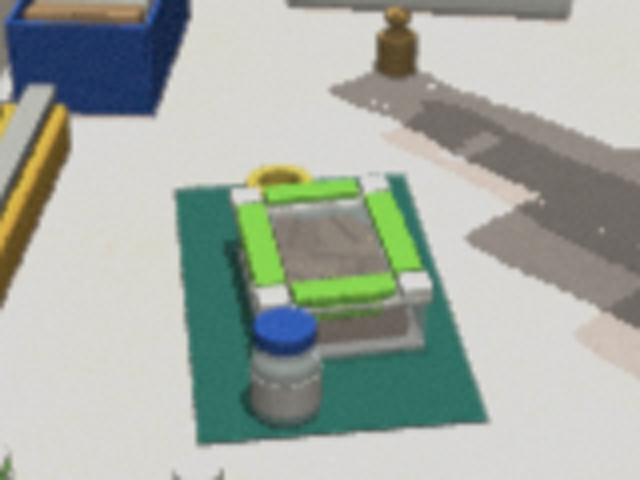

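View pics/n5_top.png

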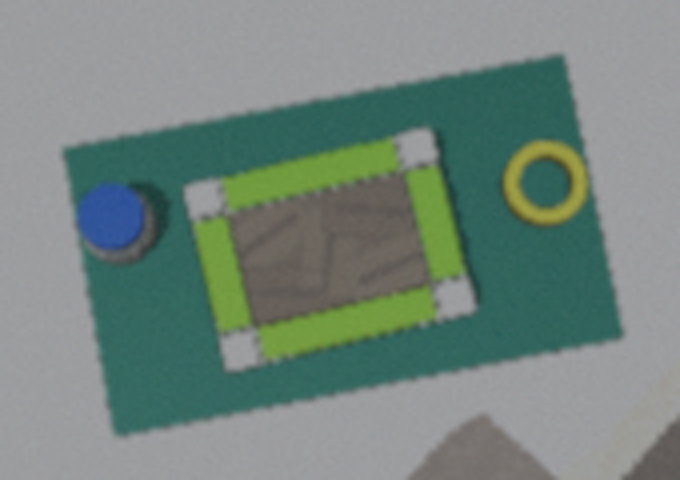

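All four bars are flush with the corners. The box corners, jar and tape sit at the same pixels as before, and the tool is well clear.

```bash
python3 -m jog '[0,0,0,0,0,0,0,0]'; python3 -c "
from rig import env; print(env.job_done())"
```

```text
t: 12.32
tool_pos: [0.4545, -0.3559, 0.1716]
tcp_rot: [0.0, 0.993, 0.12, 0.0]
contact_force: [0.0, -0.2, 0.1]
gripper_width: -0.004
the job is handed in; nothing more can be done
None
```

I pressed the four snap bars shut with closed fingertips, in the order near, far, left, right, and handed the job in at 12.3 s.

- **Each bar:** it resisted with about 6–7 N when touched, then gave way and met a firm stop at 0.072 m. That is the shut height of 68 mm plus the 4 mm mat. The highest vertical force I read was about 11 N.
- **Last pictures:** in both views all four bars look flush with the white corners. The box corners, jar and tape are at the same pixels as at the start. The arm stood clear, with no contact force.
- **What disagreed:** my pose fits to the lime pixels were loose:
  - **Side view:** the side-view fit put the box about 7–10 mm further left than the top view, because it also counted the visible sides of the bars. I used the top-view fit.
  - **Yaw:** the top-view yaw fit moved from 0.24 to 0.27 rad afterwards, but the unchanged corner pixels suggest this is fit noise.
  - **Bar height:** the fits only slightly favoured shut over open, so my evidence that the bars are shut is the stop heights and the pictures.

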